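Set the clamp screw of the filled tube

ROBOT

A 6-joint arm with a two-finger parallel gripper is mounted at the origin on a cart in front of the work surface, level with it; the furniture and walls round the work are solid. World frame = base frame: x ahead of the robot, y to its left, z up, the work surface at z = 0. Lengths are in m, angles in rad, forces in N, time in s.
With the tool pointing down it reaches from about 0.425 to 0.95 m from the base axis. Payload 3.5 kg.
Tool frame: the origin (TCP) lies midway between the tips of the shut fingers; the grasp point (between the pads) lies 19 mm behind it; z points along the fingers, x is the direction in which the jaws open and shut, and the axes are right-handed (so a half turn about z gives the same grasp; the last joint's range is limited). The gripper opens to 85 mm and grips with 20 to 120 N. Pads are 22 mm wide; open, the fingers measure 114 mm over their backs; the gripper's body (76 mm by 85 mm) begins 54 mm behind the grasp point. The pads swing forward as they close: fully open they stand 13 mm farther back than shut.
Start: joints at [-1.381, 0.286, 1.577, -0, 1.279, -0.15], TCP at [0.225, -0.636, 0.231] pointing down, gripper open.
Joint ranges: [-2.77, 2.77], [-0.9, 2.22], [0.21, 2.48], [-1.53, 4.67], [0.24, 2.81], [-2.84, 2.84]. Speed limits (rad/s): [2.79, 2.79, 3.14, 3.14, 3.14, 3.14].

INTERFACE

Orientations are given as a unit quaternion [x, y, z, w].
In Python, from plant import readout, optics, ctrl gives the robot as it stands. The module is installed in compiled form; this text tells all that it offers.
- The arm moves only by the shell command python3 -m crank 'ROWS' [OPENING] [FORCE]. ROWS is text: rows parted by semicolons, each of 6 numbers parted by spaces: the shift along the tool's x, y, z in mm, then the turn, a rotation vector about the tool's x, y, z in rad. In form: dx dy dz ax ay az; .... A call has 1 to 5 rows; each row shifts and turns the commanded pose from where the row before left it, along the tool's axes as they then stand; what a row does not reach is not made up. A row lasts 1/8 s, in which the tool goes at most 62.5 mm and 10.7 degrees, less where a joint would pass 70% of its speed; a pose out of reach is approached as far as the arm can. A call is refused whole if a number of a shift passes 62.5 or a number of a turn 0.188, either way. A call with a gripper value outside its range is refused whole. OPENING is the opening, from -1 (shut) to 1 (fully open), set as the call begins (- or left out, the last holds). The fingers move at their own pace and stop on an object; FORCE is the grip in N (left out, the last holds). Time passes only in rows, so rows that do not move let the fingers close. It gives the time, the measured TCP pose, the force and the opening at its end, in the units of the state.
- readout.get_state(): the state, without advancing time (a new reading comes with each control period).
- optics.read_camera(name): name is "side" or "top"; returns the picture (400x640x3 uint8, red, green, blue); there is no depth.
- optics.calibration(name): a dict with "mtx" (3x3 intrinsics, pixels), "rvec" (rotation vector, rad) and "tvec" (3), from world to camera coordinates, as OpenCV has them. Camera axes: x right, y down, z forward; pixel columns grow to the right and rows downward; lengths in m; the calibration is good to about 2 mm. A picture is of the moment at which its call begins. calibration takes no time and is no camera call.
- ctrl.sign_off(): hands the job in, once; it reports no verdict.
Trained networks look in the newest picture that a camera, given by its name, has taken for a name from the list of things; names that differ only in an ending like _2 or _b are one class to them, and where a whole thing is asked for, a point or a joint stands for the part that bears it (a point fixed in the world has none). Each returns a list of dicts, best first, with "p" (0 to 1); they miss things now and then, are a little off and sometimes report something else, mostly with a low value. They report only what shows in the picture. A call takes as long as a camera call. They do not tell look-alikes from the thing itself.
- optics.recognise(camera, thing): "xy" ([column, row] as shares, 0 to 1, of the picture: columns of its width, rows of its height, amid what is visible of it).
The state is a dict: "time": time; "qpos": joint angles; "dq": joint speeds; "joint_efforts": joint torques, N m; "eef_pos": TCP position; "tcp_rot": TCP orientation; "contact_force": force on the tool from outside, world axes, zero at the start; "wrist_torque": the same for the moment, N m; "opening": opening from 0.0 (shut) to 1.0 (fully open).
Only numpy, scipy, OpenCV 4.12 (cv2) and the standard library are available. Lean on these libraries where they do the work, as an engineer would, in place of code of your own. Each camera call takes 0.05 s, during which the arm holds its last target.

TASK

One of the two cradles of the tube clamp holds the longer, filled sample tube, the other the shorter empty one. Grip the thumbscrew above the filled tube, turn it clockwise until it seats on its stop, then back it off a quarter turn and finish while still holding the thumbscrew there, so that a colleague can lock it. Leave the other thumbscrew, both tubes and the things round the clamp as they are.

Things in the scene. Friction and masses are not known exactly. Their poses are not given: they have to be found in the camera images.
- clamp: Two-place tube clamp fixed to the table: grey base plate 130 (x) x 220 (y) x 10 mm; origin under its centre, z up. Cradles lie 65 mm to its +y (left) and -y (right), a tube along x in each. A bridge (26 x 50 mm, top at 52 mm) over each carries its thumbscrew, which drives a rubber foot down on to the tube when turned clockwise, 2 mm a quarter turn.
- cradle_left (a point): Centre of the left (+y of the plate) cradle, where a tube lies, 24 mm above the table, straight below its thumbscrew's axis.
- screw_left_grip (a point): Grip point of the upright steel thumbscrew on top of the bridge over the left (+y of the plate) cradle: a plain flat wing 36 mm long, 10 mm thick, 32 mm tall (from 61 to 93 mm above the table, on a round 16 mm hub). The point is on the screw's vertical turning axis, 79 mm above the table; its x axis runs along the wing, its y axis through the wing's 10 mm thickness, z up. The screw turns in place and does not rise or sink.
- screw_left_wing (a point): End of the wing of the left thumbscrew, 18 mm from its turning axis, 79 mm above the table; its axes are those of the grip point.
- screw_left (a joint): Turn of the left thumbscrew in rad: 0 = seated against its firm stop (foot down on the tube), grows anticlockwise seen from above (backing off) up to 4.0; pi/2 is a quarter turn back. It starts 0.9 to 2.4 rad open. Drags with about 0.05 N m and stays where it is left. At 0 the wing stands 45 degrees clockwise from the plate's x axis, seen from above.
- cradle_right (a point): Centre of the right (-y of the plate) cradle, where a tube lies, 24 mm above the table, straight below its thumbscrew's axis.
- screw_right_grip (a point): Grip point of the upright steel thumbscrew on top of the bridge over the right (-y of the plate) cradle: a plain flat wing 36 mm long, 10 mm thick, 32 mm tall (from 61 to 93 mm above the table, on a round 16 mm hub). The point is on the screw's vertical turning axis, 79 mm above the table; its x axis runs along the wing, its y axis through the wing's 10 mm thickness, z up. The screw turns in place and does not rise or sink.
- screw_right_wing (a point): End of the wing of the right thumbscrew, 18 mm from its turning axis, 79 mm above the table; its axes are those of the grip point.
- screw_right (a joint): Turn of the right thumbscrew in rad: 0 = seated against its firm stop (foot down on the tube), grows anticlockwise seen from above (backing off) up to 4.0; pi/2 is a quarter turn back. It starts 0.9 to 2.4 rad open. Drags with about 0.05 N m and stays where it is left. At 0 the wing stands 45 degrees clockwise from the plate's x axis, seen from above.
- filled_tube_center (a point): Centre of the filled sample tube, 91 mm long and 13 mm thick (cap 16 mm), with dark contents, lying in the left or the right cradle; its z axis runs from the bottom to the cap.
- empty_tube_center (a point): Centre of the empty sample tube, clear and shorter, 66 mm long and 13 mm thick all along (grey flush stopper), lying in the other cradle; its z axis runs from the bottom to the stopper. Either tube's bottom end lies 43 mm to the plate's -x side of its cradle's centre, the caps point to +x.
- swab_stack: Bystander: stack of white swabs, 46x60x28 mm; origin at the centre of its underside.
- ointment_bottle: Bystander: small white bottle, 30 mm wide, 55 mm tall, standing; origin at the centre of its underside.
- tourniquet: Bystander: rolled blue tourniquet with white buckle, 62x46x24 mm; origin at the centre of its underside.
- marker_pen: Bystander: dark marker pen, 14x126x16 mm, lying along its y axis; origin at the centre of its underside.
Mind the look-alikes: they are no part of the job. What is shaped like the part that bears filled_tube_center but yellow is not meant.

How it is judged:
On the way, in this order (a step that is already met when the one before it is completed fails the run):
1. the thumbscrew above the filled tube is turned in until it seats, held by the fingers (((horizontal distance between filled_tube_center and cradle_left below 0.03 m and horizontal distance between empty_tube_center and cradle_right below 0.03 m and value of joint screw_left below 0.08 rad and contact force between the fingers and screw_left above 3 N) or (horizontal distance between filled_tube_center and cradle_right below 0.03 m and horizontal distance between empty_tube_center and cradle_left below 0.03 m and value of joint screw_right below 0.08 rad and contact force between the fingers and screw_right above 3 N))), for 0.1 s.
2. it is backed off a quarter turn, still held (((horizontal distance between filled_tube_center and cradle_left below 0.03 m and horizontal distance between empty_tube_center and cradle_right below 0.03 m and value of joint screw_left between 1.321 and 1.821 rad and contact force between the fingers and screw_left above 3 N) or (horizontal distance between filled_tube_center and cradle_right below 0.03 m and horizontal distance between empty_tube_center and cradle_left below 0.03 m and value of joint screw_right between 1.321 and 1.821 rad and contact force between the fingers and screw_right above 3 N))), for 0.2 s.
At the end, for the whole second after the job is handed in: The thumbscrew above the filled tube stands a quarter turn (1.57 rad, within 0.25) back from its stop, at rest, gripped by the fingers with more than 3 N; both tubes lie within 30 mm of their own cradle's centre; the other thumbscrew has not turned (wing end within 6 mm) (((horizontal distance between filled_tube_center and cradle_left below 0.03 m and horizontal distance between empty_tube_center and cradle_right below 0.03 m and value of joint screw_left between 1.321 and 1.821 rad and contact force between the fingers and screw_left above 3 N and velocity of joint screw_left between -0.1 and 0.1 rad/s and distance of screw_right_wing from where it was at the start of the episode below 0.006 m) or (horizontal distance between filled_tube_center and cradle_right below 0.03 m and horizontal distance between empty_tube_center and cradle_left below 0.03 m and value of joint screw_right between 1.321 and 1.821 rad and contact force between the fingers and screw_right above 3 N and velocity of joint screw_right between -0.1 and 0.1 rad/s and distance of screw_left_wing from where it was at the start of the episode below 0.006 m))); the arm keeps its last pose, push and grip.
It fails at once if the thumbscrew above the empty tube is turned (its wing end moves over 6 mm) ((horizontal distance between filled_tube_center and cradle_left below 0.03 m and distance of screw_right_wing from where it was at the start of the episode above 0.006 m) or (horizontal distance between filled_tube_center and cradle_right below 0.03 m and distance of screw_left_wing from where it was at the start of the episode above 0.006 m)).
It fails at once if a tube is shifted by more than 15 mm (distance of any of filled_tube_center, empty_tube_center from where it was at the start of the episode above 0.015 m).
It fails at once if a bystander is shifted by more than 30 mm (distance of any of swab_stack, ointment_bottle, tourniquet, marker_pen from where it was at the start of the episode above 0.03 m).
It also fails if it takes over 45 s, if anything falls off the work surface, if the arm or the gripper's body presses on something with over 40 N, if the wrist force passes 120 N, or if a joint passes its speed limit or range.

## Working session

There is one attempt and no reset: what is moved stays moved. The work goes in short steps, Python scripts to look and compute and a shell command to move; the robot and the scene stay as the last step left them, time stands still between calls to the robot, and variables do not carry over. Pictures are saved under pics/ and viewed, and the job is handed in when it is done.

```bash
mkdir -p pics
python3 - <<'E'
from plant import readout, optics, ctrl
import cv2
print(readout.get_state())
for c in ("side","top"):
    im=optics.read_camera(c); cv2.imwrite(f"pics/{c}0.png",im[:,:,::-1])
    k=optics.calibration(c); print(c,k)
    for t in ["clamp","screw_left_grip","screw_right_grip","filled_tube_center","empty_tube_center","screw_left_wing","swab_stack","ointment_bottle","tourniquet","marker_pen"]:
        r=optics.recognise(c,t); print(t,[(round(d["p"],2),round(d["xy"][0]*640),round(d["xy"][1]*400)) for d in r[:4]])
E
```

```text
{'time': 0.0, 'qpos': array([-1.38098934e+00,  2.87176147e-01,  1.57819509e+00, -1.41309750e-05,
        1.27856372e+00, -1.49988737e-01]), 'dq': array([-8.16355205e-05,  2.00082846e-03,  9.67031091e-04, -3.21830269e-04,
       -5.63315947e-04,  2.75035119e-04]), 'joint_efforts': array([-7.94311709e-04, -4.05982339e+01, -2.92626625e+01, -2.15006826e-04,
        5.84664289e-03,  7.82092513e-06]), 'eef_pos': array([ 0.2248804 , -0.6357422 ,  0.22993038]), 'tcp_rot': array([ 8.16485313e-01, -5.77365017e-01, -8.49137428e-04, -8.06601759e-04]), 'contact_force': array([0.32371864, 0.13802565, 0.3727651 ]), 'wrist_torque': array([ 0.03683786, -0.02025619,  0.01288213]), 'opening': 1.0006790854371044}
side {'mtx': array([[503.140333  ,   0.        , 321.4840241 ],
       [  0.        , 503.140333  , 201.30163682],
       [  0.        ,   0.        ,   1.        ]]), 'rvec': array([ 0.74681234, -2.52000687,  1.25037708]), 'tvec': array([0.50184868, 0.20205631, 1.18500039])}
clamp [(0.87, 314, 226)]
screw_left_grip [(0.56, 304, 221)]
screw_right_grip [(0.57, 327, 191)]
filled_tube_center [(0.6
[... 225 characters left out ...]
9, 205)]
marker_pen [(0.49, 347, 189), (0.17, 318, 226)]
top {'mtx': array([[495.44669859,   0.        , 325.52713273],
       [  0.        , 495.44669859, 213.40777887],
       [  0.        ,   0.        ,   1.        ]]), 'rvec': array([ 2.20928568, -2.16739341,  0.09127655]), 'tvec': array([0.07166218, 0.53472835, 1.02639945])}
clamp [(0.85, 317, 207), (0.49, 283, 208)]
screw_left_grip [(0.6, 282, 211)]
screw_right_grip []
filled_tube_center [(0.8, 280, 282), (0.77, 289, 221), (0.52, 218, 180)]
empty_tube_center []
screw_left_wing [(0.65, 284, 209)]
swab_stack [(0.83, 342, 262)]
ointment_bottle [(0.7, 243, 238)]
tourniquet [(0.71, 283, 212), (0.56, 327, 150)]
marker_pen [(0.56, 394, 207)]
```

Run:
```python
import cv2
a=cv2.imread("pics/top0.png");b=cv2.imread("pics/side0.png")
cv2.imwrite("pics/top0c.png",cv2.resize(a[120:310,190:440],None,fx=3.2,fy=3.15,interpolation=cv2.INTER_CUBIC)[:600,:800])
cv2.imwrite("pics/side0c.png",cv2.resize(b[150:300,220:420],None,fx=4,fy=4,interpolation=cv2.INTER_CUBIC))
```

```text
(no output)
```

View pics/top0c.png

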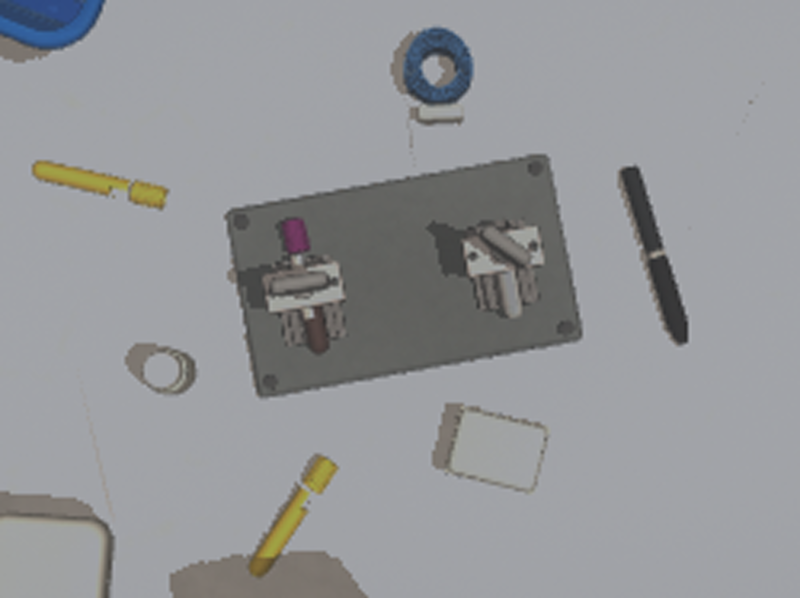

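View pics/side0c.png

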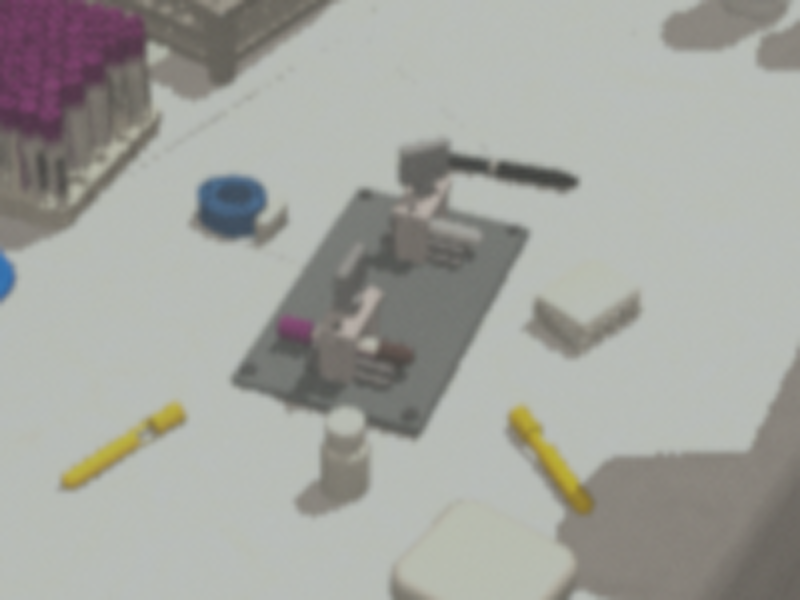

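View pics/top0.png

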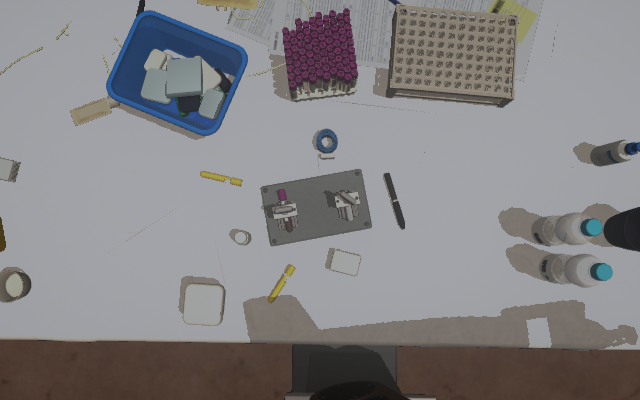

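View pics/side0.png

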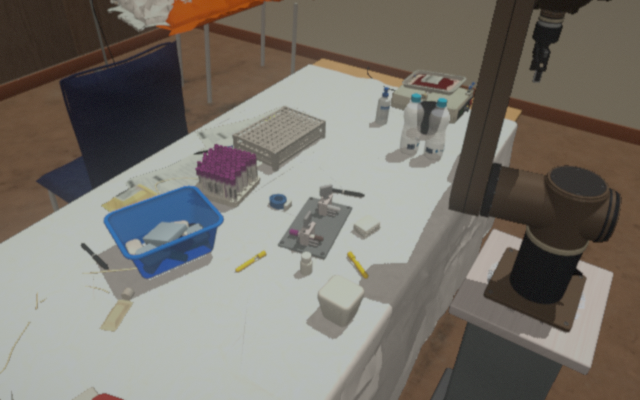

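The top view shows the filled tube (purple cap, dark contents) in the image-left cradle, around px (286,212), with its wing nearly across the tube. The empty tube is at around (347,205). Yellow decoys lie off the plate. Next I'll work out poses from both views.

```bash
cat > h.py <<'E'
import numpy as np, cv2
from plant import readout, optics, ctrl
def K(c):
    k=optics.calibration(c); return k["mtx"],k["rvec"],k["tvec"]
def proj(c,P):
    m,r,t=K(c); return cv2.projectPoints(np.array(P,float).reshape(-1,1,3),r,t,m,None)[0].reshape(-1,2)
def unproj(c,uv,z):
    m,r,t=K(c); R=cv2.Rodrigues(r)[0]; C=-R.T@t
    o=[]
    for u,v in np.reshape(uv,(-1,2)):
        d=R.T@np.linalg.inv(m)@[u,v,1]; o.append(C+d*(z-C[2])/d[2])
    return np.array(o)
def tri(uvt,uvs):
    Ps=[]
    for c in("top","side"):
        m,r,t=K(c); Ps.append(m@np.c_[cv2.Rodrigues(r)[0],t])
    X=cv2.triangulatePoints(Ps[0],Ps[1],np.array(uvt,float).reshape(-1,2).T,np.array(uvs,float).reshape(-1,2).T); return (X[:3]/X[3]).T
E
python3 - <<'E'
from h import *
np.set_printoptions(precision=4,suppress=True)
T=lambda p:[(x/3.2+190,y/3.15+120) for x,y in p]
S=lambda p:[(x/4+220,y/4+150) for x,y in p]
ct=[(228,211),(548,155),(580,340),(261,396)]  # +x+y, +x-y, -x-y, -x+y
cs=[(234,382),(363,190),(528,234),(416,437)]
Wt=unproj("top",T(ct),.01);Ws=unproj("side",S(cs),.01)
print(Wt);print(Ws);print(tri(T(ct),S(cs)))
for W in(Wt,Ws):
    x=(W[0]+W[1]-W[2]-W[3])/2; y=(W[0]+W[3]-W[1]-W[2])/2
    print("c",W.mean(0),"sx",np.linalg.norm(x),"sy",np.linalg.norm(y),"yaw",np.arctan2(x[1],x[0]),np.arctan2(-y[0],y[1]))
w=unproj("top",T([(273,287),(328,281)]),.093);print("wingL",w,w.mean(0),np.linalg.norm(w[0]-w[1]))
w=unproj("top",T([(484,230),(528,262)]),.093);print("wingR",w,w.mean(0),np.linalg.norm(w[0]-w[1]))
print(tri(T([(300,284),(506,246)]),S([(352,262),(424,148)])))
E
```

```text
[[ 0.5878  0.2201  0.01  ]
 [ 0.6305  0.007   0.01  ]
 [ 0.5049 -0.016   0.01  ]
 [ 0.4632  0.1947  0.01  ]]
[[ 0.5797  0.226   0.01  ]
 [ 0.6227  0.0135  0.01  ]
 [ 0.5002 -0.0081  0.01  ]
 [ 0.4578  0.2043  0.01  ]]
[[ 0.5869  0.22    0.0022]
 [ 0.6301  0.0054  0.0021]
 [ 0.505  -0.0169  0.0021]
 [ 0.4631  0.1957  0.0002]]
c [0.5466 0.1014 0.01  ] sx 0.12747136891047245 sy 0.21610101135639034 yaw 0.19068172192882824 0.19653155708094336
c [0.5401 0.1089 0.01  ] sx 0.12408082513806956 sy 0.21672590013522733 yaw 0.17530955163835996 0.19827171843915356
wingL [[0.5304 0.181  0.093 ]
 [0.5348 0.1475 0.093 ]] [0.5326 0.1643 0.093 ] 0.03386188395547146
wingR [[0.5687 0.0524 0.093 ]
 [0.5491 0.025  0.093 ]] [0.5589 0.0387 0.093 ] 0.033626430424388336
[[0.5324 0.1647 0.0875]
 [0.559  0.0381 0.0875]]
```

Run:
```python
from h import *
np.set_printoptions(precision=3,suppress=True)
print("tcp",proj("top",[.225,-.636,.23]),proj("side",[.225,-.636,.23]))
print("bottles",tri([(593,227),(601,271),(632,148)],[(416,98),(443,103),(385,90)]), tri([(593,227),(601,271)],[(443,103),(416,98)]))
print("oint", unproj("top",[(242,238)],.03), "white box", tri([(204,303)],[(341,289)]), "tubes rack", unproj("top",[(320,55)],.1))
# model overlay
import math
c,s=math.cos(.195),math.sin(.195); o=np.array([.5466,.1014,0]); R=np.array([[c,-s,0],[s,c,0],[0,0,1]])
cor=np.array([[.065,.11,.01],[.065,-.11,.01],[-.065,-.11,.01],[-.065,.11,.01]])@R.T+o
def wing(y,j):
    a=j-math.pi/4; d=np.array([math.cos(a),math.sin(a),0])*.018
    return [np.array([0,y,z])+sg*d for sg,z in((1,.093),(-1,.093),(-1,.061),(1,.061))]
WL=np.array(wing(.065,2.29))@R.T+o; WR=np.array(wing(-.065,1.54))@R.T+o
for cam,(x0,y0,x1,y1) in(("top",(230,150,390,270)),("side",(270,170,370,245))):
    im=cv2.imread(f"pics/{cam}0.png"); f=800//(x1-x0)
    cr=cv2.resize(im[y0:y1,x0:x1],None,fx=f,fy=f,interpolation=cv2.INTER_CUBIC)
    for P,col in((cor,(0,255,0)),(WL,(0,0,255)),(WR,(255,0,0))):
        q=(proj(cam,P)-[x0,y0]+.5)*f-.5
        cv2.polylines(cr,[np.round(q).astype(int)],True,col,1)
    cv2.imwrite(f"pics/ov_{cam}.png",cr)
```

```text
tcp [[757.363 398.354]] [[532.598  79.831]]
bottles [[ 0.505 -0.392  0.188]
 [ 0.426 -0.406  0.188]
 [ 0.661 -0.502  0.13 ]] [[ 0.468 -0.416  0.173]
 [ 0.461 -0.374  0.215]]
oint [[0.478 0.255 0.03 ]] white box [[0.347 0.318 0.074]] tubes rack [[0.844 0.1   0.1  ]]
```

View pics/ov_top.png

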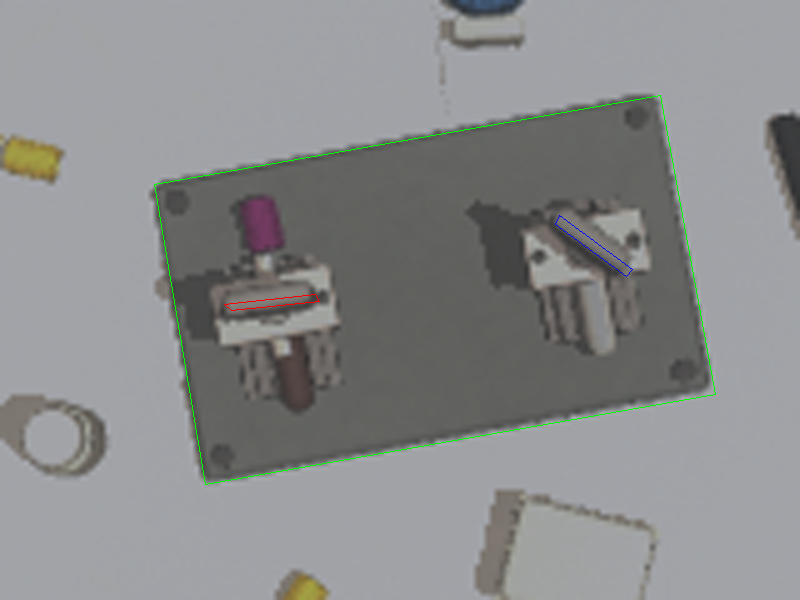

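View pics/ov_side.png

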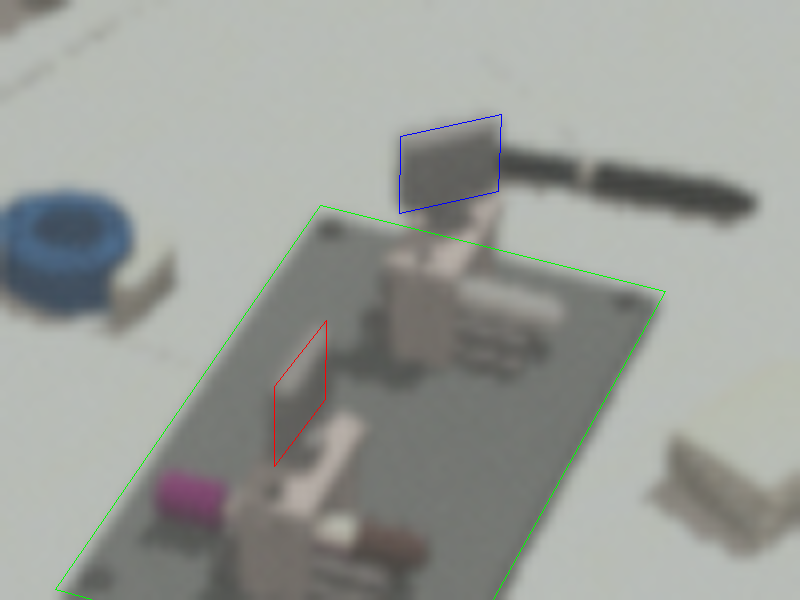

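Measured:
- Left (filled) screw axis is about (0.534, 0.165), with the wing at about 1.70 rad in world, so the joint is about 2.29 rad. The triangulated wing-top height is about 0.09, as expected.
- The jaw must start at psi ≈ 0.13, so q6 goes from about 0 to 2.28, which is in range.

I'll lift over the bottles (tops at 0.19) first.

```bash
python3 -m crank '0 0 -60 0 0 0; -43 -41 0 0 0 0; -43 -41 0 0 0 0; -43 -41 0 0 0 0; -43 -41 0 0 0 0' 0.1 50; python3 -m crank '-43 -41 0 0 0 0; -43 -41 0 0 0 0; -43 -41 0 0 0 0; -43 -41 0 0 0 0; -43 -33 0 0 0 -0.1'
```

```text
time: 1.72
eef_pos: [0.3228, -0.4178, 0.2915]
tcp_rot: [0.816, -0.578, 0.0, 0.0]
contact_force: [0.9, 0.3, 1.2]
opening: 0.553
time: 2.35
eef_pos: [0.4369, -0.1493, 0.2917]
tcp_rot: [0.845, -0.535, 0.001, -0.0]
contact_force: [0.6, -1.1, -0.3]
opening: 0.548
```

```bash
python3 -m crank '-40 -37 0 0 0 0; -40 -37 0 0 0 0; -40 -37 0 0 0 0; -40 -37 0 0 0 0; -40 -37 0 0 0 0'; python3 -m crank '-30 -30 0 0 0 0; 0 0 0 0 0 -0.18; 0 0 0 0 0 -0.18; 0 0 0 0 0 -0.18; 0 0 0 0 0 -0.18';  python3 -m crank '0 0 0 0 0 -0.18; 0 0 0 0 0 -0.18; 0 0 0 0 0 -0.18; 0 0 0 0 0 0'
python3 - <<'E'
from h import *
print(readout.get_state())
for c in("top","side"): cv2.imwrite(f"pics/{c}1.png",optics.read_camera(c)[:,:,::-1])
E
```

```text
time: 2.98
eef_pos: [0.5189, 0.1104, 0.2917]
tcp_rot: [0.844, -0.536, 0.0, -0.0]
contact_force: [-0.0, -1.2, -0.8]
opening: 0.547
time: 3.6
eef_pos: [0.533, 0.1486, 0.2914]
tcp_rot: [0.98, -0.201, 0.0, -0.0]
contact_force: [0.1, -0.5, 0.1]
opening: 0.544
time: 4.1
eef_pos: [0.533, 0.1485, 0.2914]
tcp_rot: [0.998, 0.063, 0.0, -0.0]
contact_force: [-0.7, -0.2, -0.6]
opening: 0.552
{'time': 4.1, 'qpos': array([ 8.82734119e-02, -2.47279215e-02,  1.81081941e+00,  2.92329624e-06,
        1.35527470e+00, -3.86720606e-02]), 'dq': array([ 2.18486410e-03,  1.09693999e-03, -2.23491969e-04, -5.37681624e-04,
       -9.89756026e-05,  4.89510693e-02]), 'joint_efforts': array([ 3.15604193e-03, -2.89808196e+01, -2.99685735e+01, -6.40883045e-04,
       -4.36371494e-06, -2.43398594e-01]), 'eef_pos': array([0.53297179, 0.14846493, 0.29143367]), 'tcp_rot': array([ 9.97986296e-01,  6.34298129e-02,  1.13165603e-04, -4.23546646e-06]), 'contact_force': array([-0.66912291, -0.15114823, -0.57439158]), 'wrist_torque': array([-0.02046838,  0.00905409, -0.05782812]), 'opening': 0.5516161691640221}
```

```bash
python3 -m crank '3 -16 50 0 0 0; 0 0 50 0 0 0; 0 0 50 0 0 0; 0 0 15 0 0 0; 0 0 0 0 0 0'
python3 - <<'E'
from h import *
s=readout.get_state(); print(s["eef_pos"])
for c in("top","side"):
    im=optics.read_camera(c)[:,:,::-1]; x0,y0=(230,150) if c=="top" else (220,130)
    p=proj(c,s["eef_pos"])[0]; print(c,p)
    cv2.imwrite(f"pics/{c}2.png",cv2.resize(im[y0:y0+120,x0:x0+160],None,fx=5,fy=5,interpolation=cv2.INTER_CUBIC))
E
```

```text
time: 4.82
eef_pos: [0.5338, 0.1647, 0.1261]
tcp_rot: [0.998, 0.064, -0.001, 0.0]
contact_force: [-0.1, 0.9, 1.2]
opening: 0.55
[0.53381131 0.16465899 0.12613518]
top [282.42835792 208.11739709]
side [307.29377633 202.88588516]
```

View pics/top2.png

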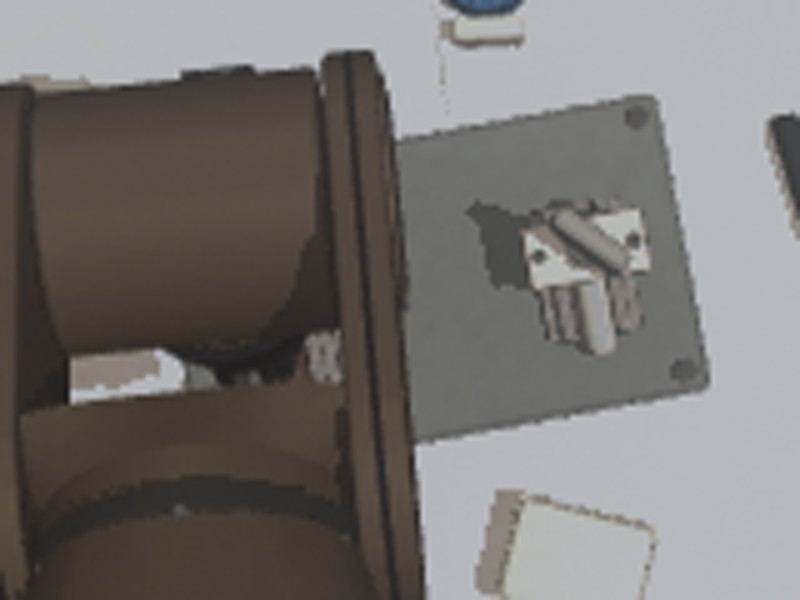

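View pics/side2.png

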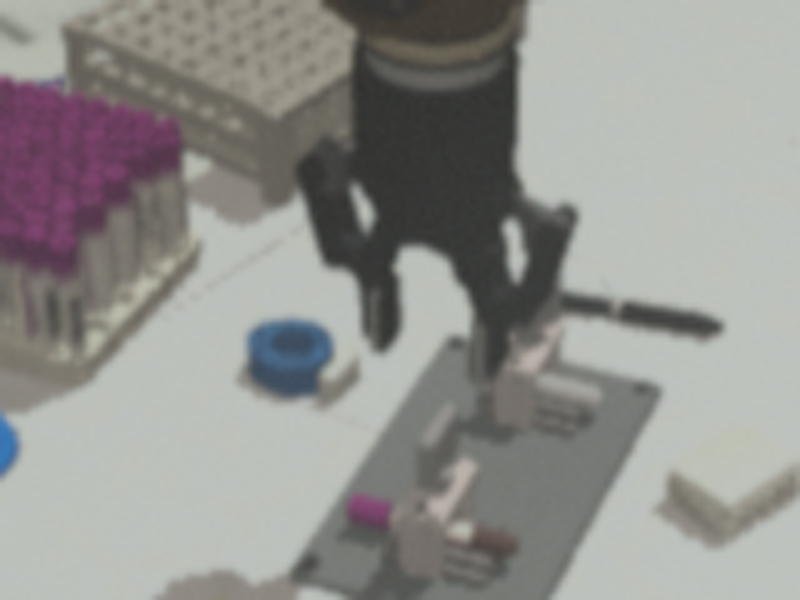

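The side view shows the fingertips at (380,340) and (485,375) straddling the wing at (440,430). The projected TCP at (436,364) agrees with their midpoint. Next I descend and grip.

```bash
python3 -m crank '0 0 30 0 0 0; 0 0 20 0 0 0; 0 0 10 0 0 0; 0 0 0 0 0 0'
python3 - <<'E'
from h import *
s=readout.get_state(); print(s["eef_pos"],s["contact_force"])
im=optics.read_camera("side")[:,:,::-1]; cv2.imwrite("pics/side3.png",cv2.resize(im[170:270,250:380],None,fx=6,fy=6,interpolation=cv2.INTER_CUBIC))
E
```

```text
time: 5.42
eef_pos: [0.5346, 0.1648, 0.0673]
tcp_rot: [0.998, 0.064, 0.001, -0.0]
contact_force: [0.0, 0.6, -0.2]
opening: 0.549
[0.53461396 0.16477171 0.06726712] [ 0.02322701  0.55588811 -0.20023522]
```

View pics/side3.png

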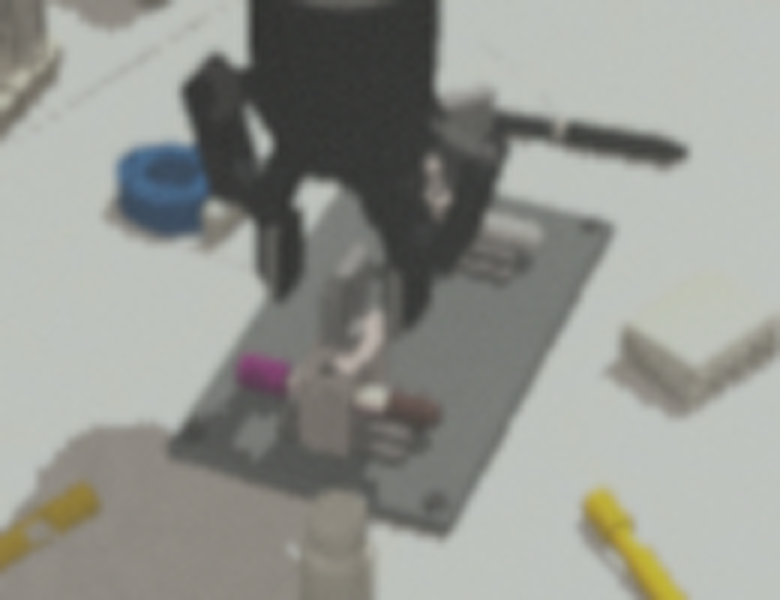

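The wing at about (355,290) stands between the two fingers at (280,260) and (405,290). Closing now.

```bash
python3 -m crank '0 0 0 0 0 0; 0 0 0 0 0 0; 0 0 0 0 0 0; 0 0 0 0 0 0; 0 0 0 0 0 0' -1 45;python3 -c "
from h import *
s=readout.get_state(); print(s['contact_force'],s['wrist_torque'],s['opening'],s['qpos'],s['joint_efforts'])"
```

```text
time: 6.1
eef_pos: [0.5334, 0.1648, 0.0673]
tcp_rot: [0.998, 0.065, -0.001, 0.0]
contact_force: [-4.1, 0.7, 5.2]
opening: 0.106
[-4.06399555  0.66054416  5.16091262] [-0.11202938  0.65101428  0.06935734] 0.10638088887203327 [ 1.17952622e-01  2.27976749e-01  1.97575038e+00  4.83663147e-05
  9.39490449e-01 -1.14074596e-02] [-5.43445274e-01 -3.09275508e+01 -2.42013931e+01 -7.60891271e-03
 -9.33990721e-01  2.13110360e-02]
```

```bash
cat > st.py <<'E'
from h import *
s=readout.get_state(); q=s["tcp_rot"]; print("t",round(s["time"],2),"psi",round(2*np.arctan2(q[1],q[0]),3),"F",s["contact_force"].round(1),"T",s["wrist_torque"].round(2),"op",round(s["opening"],3),"q6",s["qpos"][5].round(3),"e6",s["joint_efforts"][5].round(3),"p",s["eef_pos"].round(4))
E
python3 -m crank '-1 0 0 0 0 0.1; 0 0 0 0 0 0.15; 0 0 0 0 0 0.15; 0 0 0 0 0 0.15' ; python3 st.py
```

```text
time: 6.6
eef_pos: [0.5334, 0.1648, 0.0673]
tcp_rot: [0.977, -0.211, 0.001, -0.0]
contact_force: [-1.3, 0.3, 3.2]
opening: 0.107
t 6.6 psi -0.426 F [-1.3  0.3  3.2] T [-0.02  0.15  0.05] op 0.107 q6 0.543 e6 -0.573 p [0.5334 0.1648 0.0673]
```

```bash
python3 -m crank '0 0 0 0 0 0.15; 0 0 0 0 0 0.15; 0 0 0 0 0 0.15; 0 0 0 0 0 0.15; 0 0 0 0 0 0.15' ; python3 st.py;  python3 -m crank '0 0 0 0 0 0.15; 0 0 0 0 0 0.15; 0 0 0 0 0 0.15; 0 0 0 0 0 0.05; 0 0 0 0 0 0' ; python3 st.py
```

```text
time: 7.22
eef_pos: [0.5334, 0.1647, 0.0673]
tcp_rot: [0.832, -0.554, 0.0, -0.0]
contact_force: [-0.3, 1.0, 3.5]
opening: 0.109
t 7.22 psi -1.175 F [-0.3  1.   3.5] T [0.03 0.25 0.05] op 0.109 q6 1.293 e6 -0.573 p [0.5334 0.1647 0.0673]
time: 7.85
eef_pos: [0.5334, 0.1647, 0.0673]
tcp_rot: [-0.671, 0.741, -0.0, 0.0]
contact_force: [-0.6, -0.3, 5.2]
opening: 0.107
t 7.85 psi 4.613 F [-0.6 -0.3  5.2] T [-0.02  0.36 -0.05] op 0.107 q6 1.788 e6 0.013 p [0.5334 0.1647 0.0673]
```

```bash
python3 -m crank '0 0 0 0 0 0.1; 0 0 0 0 0 0.1; 0 0 0 0 0 0.1; 0 0 0 0 0 0.05; 0 0 0 0 0 0' ; python3 st.py;  python3 -m crank '0 0 0 0 0 0.05; 0 0 0 0 0 0.05;  0 0 0 0 0 0' ; python3 st.py; python3 -m crank '0 0 0 0 0 0.05; 0 0 0 0 0 0' ; python3 st.py
```

```text
time: 8.48
eef_pos: [0.5334, 0.1647, 0.0673]
tcp_rot: [-0.532, 0.847, -0.0, 0.0]
contact_force: [-2.8, 0.6, 5.2]
opening: 0.109
t 8.47 psi 4.263 F [-2.8  0.6  5.2] T [-0.04  0.34 -0.06] op 0.109 q6 2.138 e6 -0.003 p [0.5334 0.1647 0.0673]
time: 8.85
eef_pos: [0.5334, 0.1647, 0.0673]
tcp_rot: [-0.489, 0.872, -0.0, 0.0]
contact_force: [-1.8, -0.4, 5.4]
opening: 0.107
t 8.85 psi 4.163 F [-1.8 -0.4  5.4] T [-0.05  0.43 -0.08] op 0.107 q6 2.238 e6 -0.007 p [0.5334 0.1647 0.0673]
time: 9.1
eef_pos: [0.5334, 0.1647, 0.0673]
tcp_rot: [-0.468, 0.884, -0.0, 0.0]
contact_force: [-1.7, 0.2, 5.2]
opening: 0.106
t 9.1 psi 4.115 F [-1.7  0.2  5.2] T [0.04 0.42 0.31] op 0.106 q6 2.286 e6 0.35 p [0.5334 0.1647 0.0673]
```

```bash
python3 -m crank '0 0 0 0 0 0.03; 0 0 0 0 0 0.03; 0 0 0 0 0 0; 0 0 0 0 0 0' ; python3 st.py
```

```text
time: 9.6
eef_pos: [0.5334, 0.1647, 0.0673]
tcp_rot: [-0.443, 0.896, -0.001, 0.0]
contact_force: [-1.0, 1.0, 6.5]
opening: 0.109
t 9.6 psi 4.061 F [-1.   1.   6.5] T [0.1  0.39 1.19] op 0.109 q6 2.342 e6 1.198 p [0.5334 0.1647 0.0673]
```

Seated: torque about z rose from -0.08 to 1.19 N m at psi ≈ -2.16, exactly where the geometry predicted. Now I back off to psi ≈ -0.59.

```bash
python3 -m crank '0 0 0 0 0 -0.15; 0 0 0 0 0 -0.15; 0 0 0 0 0 -0.15; 0 0 0 0 0 -0.15; 0 0 0 0 0 -0.15' ; python3 st.py;  python3 -m crank '0 0 0 0 0 -0.15; 0 0 0 0 0 -0.15; 0 0 0 0 0 -0.15; 0 0 0 0 0 -0.15; 0 0 0 0 0 -0.15' ; python3 -m crank '0 0 0 0 0 -0.14; 0 0 0 0 0 0; 0 0 0 0 0 0; 0 0 0 0 0 0'; python3 st.py
python3 - <<'E'
from h import *
for c,x0,y0 in(("top",230,150),("side",240,150)):
    im=optics.read_camera(c)[:,:,::-1]; cv2.imwrite(f"pics/{c}4.png",cv2.resize(im[y0:y0+120,x0:x0+160],None,fx=5,fy=5,interpolation=cv2.INTER_CUBIC))
E
```

```text
time: 10.22
eef_pos: [0.5334, 0.1647, 0.0673]
tcp_rot: [0.74, -0.672, 0.0, -0.0]
contact_force: [-1.3, 0.3, 5.1]
opening: 0.11
t 10.22 psi -1.475 F [-1.3  0.3  5.1] T [-0.01  0.33 -0.07] op 0.11 q6 1.593 e6 0.573 p [0.5334 0.1647 0.0673]
time: 10.85
eef_pos: [0.5334, 0.1648, 0.0673]
tcp_rot: [0.935, -0.355, 0.0, -0.0]
contact_force: [-1.3, 0.2, 6.1]
opening: 0.107
time: 11.35
eef_pos: [0.5335, 0.1648, 0.0673]
tcp_rot: [0.957, -0.29, 0.001, -0.0]
contact_force: [-1.8, 0.3, 4.8]
opening: 0.11
t 11.35 psi -0.589 F [-1.8  0.3  4.8] T [0.01 0.26 0.04] op 0.11 q6 0.707 e6 0.049 p [0.5335 0.1648 0.0673]
```

View pics/side4.png

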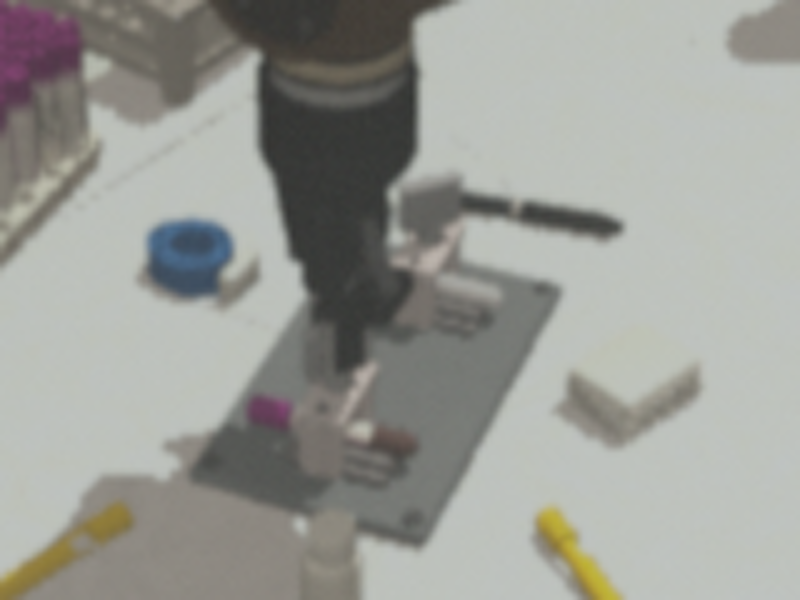

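View pics/top4.png

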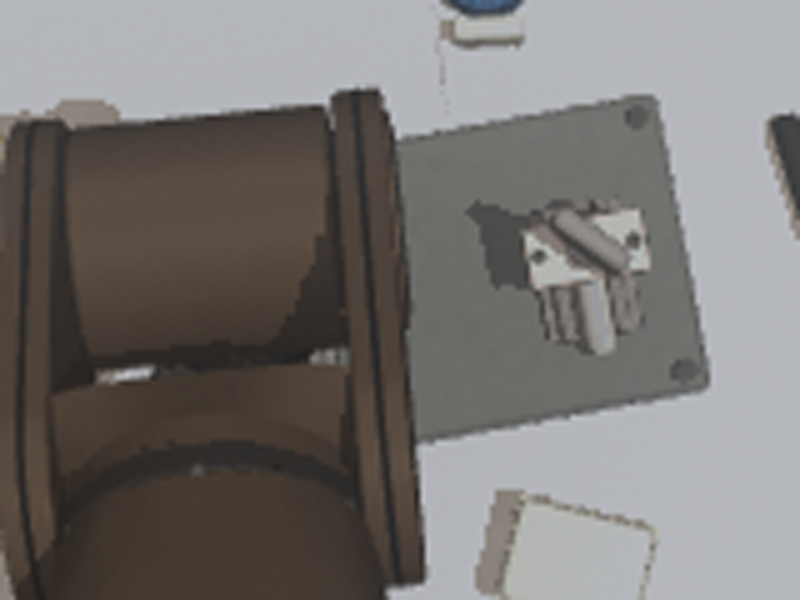

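The side view shows the wing at about (320,345) held in the fingers, facing the same way as the right wing (which stands at about 1.54). The right screw, both tubes and the visible bystanders are unchanged. Handing in.

```bash
python3 -c "
from plant import ctrl; print(ctrl.sign_off())"; python3 st.py
```

```text
the job is handed in; nothing more can be done
None
the job is handed in; nothing more can be done
```

I gripped the left thumbscrew, the one above the filled tube. I turned it clockwise about 2.3 rad on to its stop, then backed it off a quarter turn. I handed in at about 11.5 s, still holding it with the grip set to 45 N.

**Last checks**
- **Stop:** the wrist torque rose to 1.19 N m at a jaw angle of about -2.16 rad, which is where the camera measurements put the seat.
- **Final position:** the jaw rests at -0.589 rad, which is 1.57 rad back from the stop, with the fingers closed on the wing (opening about 9 mm).
- **Surroundings:** the last pictures show the right thumbscrew, both tubes and the bystanders in view where they were. The arm hid part of the top view, so I checked the left tube in the side view only.

**What disagreed or could not be checked**
- **Camera mismatch:** the two cameras disagreed by up to about 8 mm on the clamp plate, and its triangulated height came out 8 to 10 mm low. I used the top view for position, and the grip confirmed it.
- **Joint angle:** the screw's angle comes from the tool pose and the torque at the stop. It was not read directly.

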